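# Find the high spot of a clock wheel's rim

### The arm

A 6-joint arm with a two-finger parallel gripper is mounted at the origin on the work surface. World frame = base frame: x ahead of the robot, y to its left, z up, the work surface at z = 0. Lengths are in m, angles in rad, forces in N, time in s.
With the tool pointing down it reaches from about 0.225 to 0.875 m from the base axis. Payload 3.4 kg.
Tool frame: the origin (TCP) lies between the finger pads; the fingertips stand 19 mm ahead of it and the grasp point (between the pads) is the TCP; z points along the fingers, y is the line along which they close (so a half turn about z gives the same grasp; the last joint's range is limited). The gripper opens to 85 mm and grips with 20 to 120 N. Pads are 22 mm wide; open, the fingers measure 114 mm over their backs; the gripper's body (76 mm by 85 mm) begins 54 mm behind the grasp point. The pads swing forward as they close: fully open they stand 13 mm farther back than shut.
Start: joints at [1.062, 0.276, 1.505, -0, 1.361, -0.121], TCP at [0.217, 0.532, 0.25] pointing down, gripper open.
Joint ranges: [-2.89, 2.89], [-0.75, 2.08], [0.22, 2.7], [-1.18, 4.32], [0.11, 2.71], [-2.7, 2.7]. Speed limits (rad/s): [2.57, 2.57, 3.14, 3.14, 3.14, 3.14].

### API

Orientations are given as a unit quaternion [w, x, y, z].
In Python, from rig import get_state, imaging, ticket gives the robot as it stands. The module is installed in compiled form; this text tells all that it offers.
- The arm moves only by the shell command python3 -m inch 'ROWS' [FORCE]. ROWS is JSON, a list of rows, each an object with "claw": the opening, from -1 (shut) to 1 (fully open); "travel": the shift along the world's x, y, z in units of 200 mm (1.0 is 200 mm), a list of three; "turn": the turn about the world's z in units of 180 degrees (1.0 is 180 degrees). A call has 1 to 5 rows; each row is the pose to reach, as a shift and turn from the pose commanded when the call began, turning the shorter way round; what a row does not reach only later rows make up. A row lasts 1/10 s, in which the tool goes at most 50 mm and 8.59 degrees, less where a joint would pass 70% of its speed; a pose out of reach is approached as far as the arm can. A call with a number of a shift or a turn outside -1 to 1 is refused whole. A call with a gripper value outside its range is refused whole. The fingers move at their own pace and stop on an object; FORCE is the grip in N (left out, the last holds). Time passes only in rows, so rows that repeat a pose let the fingers close. It gives the time, the measured TCP pose, the force, the opening and the grip force at its end, in the units of the state.
- get_state(): the state, without advancing time (a new reading comes with each control period).
- imaging.get_image(name): name is "side" or "top"; returns the picture (384x512x3 uint8, red, green, blue); there is no depth.
- imaging.camera_params(name): a dict with "camera_matrix" (3x3 intrinsics, pixels), "cam_to_world" (4x4, takes a point from camera to world coordinates). Camera axes: x right, y down, z forward; pixel columns grow to the right and rows downward; lengths in m; the calibration is good to about 2 mm. A picture is of the moment at which its call begins. camera_params takes no time and is no camera call.
- ticket.sign_off(): hands the job in; it is judged then, once.
The state is a dict: "clock": time; "qpos": joint angles; "qd": joint speeds; "effort": joint torques, N m; "position": TCP position; "ee_rot": TCP orientation; "contact_force": force on the tool from outside, world axes, zero at the start; "moment": the same for the moment, N m; "width": finger opening in m; "gripper_force": force on a finger pad.
Only numpy, scipy, OpenCV 4.12 (cv2) and the standard library are available. Lean on these libraries where they do the work, as an engineer would, in place of code of your own. Each camera call takes 0.05 s, during which the arm holds its last target. There are 200 camera calls.

### The job

The big brass clock wheel on the run-out stand has one high spot somewhere on its rim. Slide the dial gauge in by its knob until its carriage is home against the inner stop, then turn the wheel slowly, pushing its spokes with a light fingertip and feeling for the drag of the rim on the gauge's plunger. Leave the wheel standing with the middle of the high spot on the plunger, and leave the other things on the bench where they are.

Things in the scene. Friction and masses are not known exactly. Their poses are not given: they have to be found in the camera images.
- stand: Green cast run-out stand, fixed to the bench (bed 130 x 420 mm, top 20 mm above the bench). Origin on the bench under the upright arbor on which the wheel turns; z up; y along the gauge slide, from the arbor out to the gauge.
- wheel: Brass wheel lying level on the arbor, 170 mm across, teeth not yet cut. Origin on the axis at mid thickness, 72 mm above the bench; z up, x along one of four equal spokes (9 mm wide, 5 mm thick). Hub radius 18 mm; a dark nut (radius 11 mm) stands 27 mm over mid plane. Turns either way without end, friction 0.05 N m, stays where left. Its thin arbor bears at most 20 N from a finger.
- spoke (a point): Point in the middle of that one spoke, 50 mm from the axis, at mid thickness; x along the spoke, outward. The openings between spokes reach from the hub (18 mm) to the rim's inside (75 mm), about 69 mm wide here; below them 49 mm are free down to the bed (38 mm within 34 mm of the axis, over the bearing boss).
- contact (a point): Point fixed on the stand where the plunger meets the rim, 85 mm from the axis along the stand's y, 72 mm above the bench. The rim (75 to 85 mm radius, 6 mm thick) is round but for one smooth swelling of the same brass, 3 mm proud in its middle, fading out 22 degrees either side, at an unknown place not tied to the spokes; hard to see. The job is to bring its middle here.
- gauge: Dial gauge lying face up (dial 58 mm, top 84 mm above the bench) on a carriage sliding stiffly (8 N) along the stand's y. Origin in its upright black knob, 90 mm above the bench (18 mm diameter, from 64 to 106 mm). Home, against the inner stop, the origin is 215 mm from the arbor along the stand's y; it starts 20 to 40 mm further out. Needle: clockwise 1 rad per mm of plunger travel.
- plunger_tip (a point): Tip of the free spring plunger (red ball, 3 mm radius, 72 mm above the bench), 130 mm from the knob towards the arbor; this point does not follow the plunger's travel. Home, it clears the round rim by 0.5 mm; the swelling pushes it in up to 2 mm (3.7 N at the peak, rubbing friction 0.35), felt as about 0.12 N m extra drag on the wheel, rising and fading alike over 20 degrees either side.
- loupe: Green eye loupe, a standing tube 36 mm high, 34 mm across at the top; origin under its centre. Leave alone.
- key: Brass winding key lying flat, about 85 mm long; origin under its middle. Leave alone.
- screwdriver: Small screwdriver with a red handle, 150 mm long, lying flat; leave alone.
- oil_bottle: Small white oil bottle, 75 mm high, 28 mm diameter, standing; leave alone.
- tin: Round metal tin, 55 mm high, 68 mm diameter, standing; leave alone.
- spare_wheel: Small brass disc on a steel pinion, 52 mm diameter, 17 mm high, lying flat; leave alone.

How it is judged:
On the way:
1. the gauge carriage is home against the inner stop (y of gauge in the frame of stand below 0.2165 m), for 0.2 s.
At the end, for the whole second after the job is handed in: The gauge carriage is home (within 1.5 mm of the inner stop), the wheel stands still, and the swelling presses on the plunger with more than 3 N, which means that its middle is within about 9 degrees of the plunger (y of gauge in the frame of stand below 0.2165 m and contact force between gauge and wheel above 3 N and angular speed of wheel below 0.03 rad/s); the robot touches nothing.
It fails at once if a finger or the arm bears on the wheel with more than 20 N (contact force between any of the fingers, the arm and wheel above 20 N).
It fails at once if the wheel is spun faster than 3 rad/s, about half a turn a second (angular speed of wheel above 3 rad/s).
It fails at once if a bystander is moved more than 20 mm (distance of any of loupe, key, screwdriver, oil_bottle, tin, spare_wheel from where it was at the start of the episode above 0.02 m).
It also fails if it takes over 72 s, if anything falls off the work surface, if the arm or the gripper's body presses on something with over 40 N, if the wrist force passes 120 N, or if a joint passes its speed limit or range.

## Working session

There is one attempt and no reset: what is moved stays moved. The work goes in short steps, Python scripts to look and compute and a shell command to move; the robot and the scene stay as the last step left them, time stands still between calls to the robot, and variables do not carry over. Pictures are saved under pics/ and viewed, at most 10 in all, crops included, and the job is handed in when it is done.

```bash
mkdir -p pics
python3 - <<'E'
from rig import get_state, imaging
import cv2,json
for n in("top","side"):
    im=imaging.get_image(n); cv2.imwrite(f"pics/{n}0.png",im[:,:,::-1])
    p=imaging.camera_params(n); print(n,p["camera_matrix"],p["cam_to_world"])
print(get_state())
E
```

```text
top [[492.72510446   0.         245.60587926]
 [  0.         492.72510446 194.78275253]
 [  0.           0.           1.        ]] [[-0.01120044 -0.98741108  0.15777801  0.32347702]
 [-0.99991065  0.01221118  0.0054381   0.00847661]
 [-0.0072963  -0.157703   -0.98745963  1.44779842]
 [ 0.          0.          0.          1.        ]]
side [[412.67466167   0.         255.84993597]
 [  0.         412.67466167 188.73198159]
 [  0.           0.           1.        ]] [[-0.89317868 -0.23849982  0.38124752  0.06093617]
 [-0.44956329  0.45250117 -0.77015293  0.99175575]
 [ 0.01116639 -0.85927907 -0.51138516  0.74962007]
 [ 0.          0.          0.          1.        ]]
{'clock': 0.1, 'qpos': array([ 1.06193803e+00,  2.76565347e-01,  1.50599052e+00,  1.84387908e-05,
        1.36069508e+00, -1.20960449e-01]), 'qd': array([-0.00046347, -0.00135568, -0.00190573,  0.00071581,  0.0025457 ,
        0.00012546]), 'effort': array([ 3.22815331e-04, -4.17702842e+01, -2.46406800e+01, -1.29529953e-04,
        5.82633729e-03, -2.03147050e-05]), 'position': array([0.21725935, 0.53191598, 0.2495134 ]), 'ee_rot': array([-2.65384833e-04,  1.92737103e-01,  9.81250081e-01, -7.85584503e-04]), 'contact_force': array([ 0.52011683, -0.1138085 , -0.47661485]), 'moment': array([-0.01047268, -0.01035452,  0.00893951]), 'gripper_force': 0.0, 'width': 0.0855232987617089}
```

View pics/top0.png

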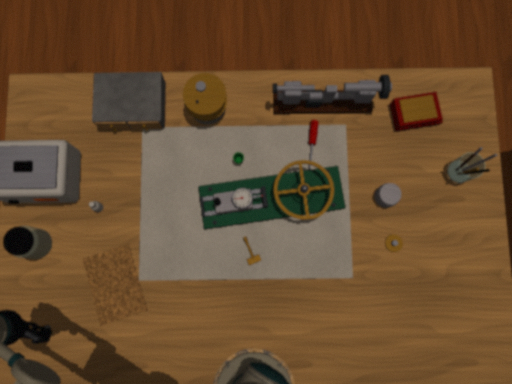

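View pics/side0.png

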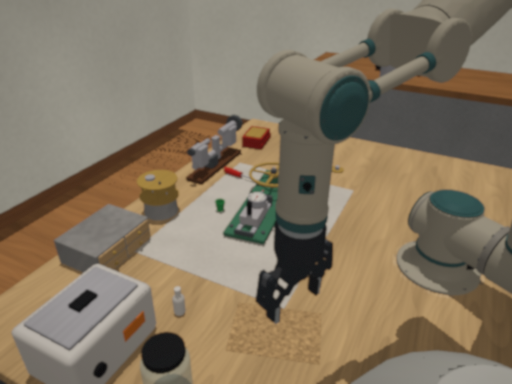

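The top view shows the wheel centre near (304,190), the dial near (242,199) and the knob to its left near (215,203). I'll enlarge that area.

```bash
cat > h.py <<'E'
from rig import get_state, imaging
import numpy as np, cv2
def ray(n,u,v,z):
    p=imaging.camera_params(n);K=p["camera_matrix"];T=p["cam_to_world"]
    d=T[:3,:3]@np.linalg.solve(K,[u,v,1.]);o=T[:3,3]
    return o+d*(z-o[2])/d[2]
def proj(n,P):
    p=imaging.camera_params(n);K=p["camera_matrix"];T=np.linalg.inv(p["cam_to_world"])
    c=K@(T[:3,:3]@np.asarray(P,float)+T[:3,3]);return c[:2]/c[2]
def crop(n,out,u0,v0,w,h,s):
    im=imaging.get_image(n)[v0:v0+h,u0:u0+w,::-1]
    cv2.imwrite("pics/"+out,cv2.resize(im,None,fx=s,fy=s,interpolation=cv2.INTER_CUBIC))
E
python3 -c "
from h import *
crop('top','c1.png',190,145,160,120,5)"
```

```text
(no output)
```

View pics/c1.png

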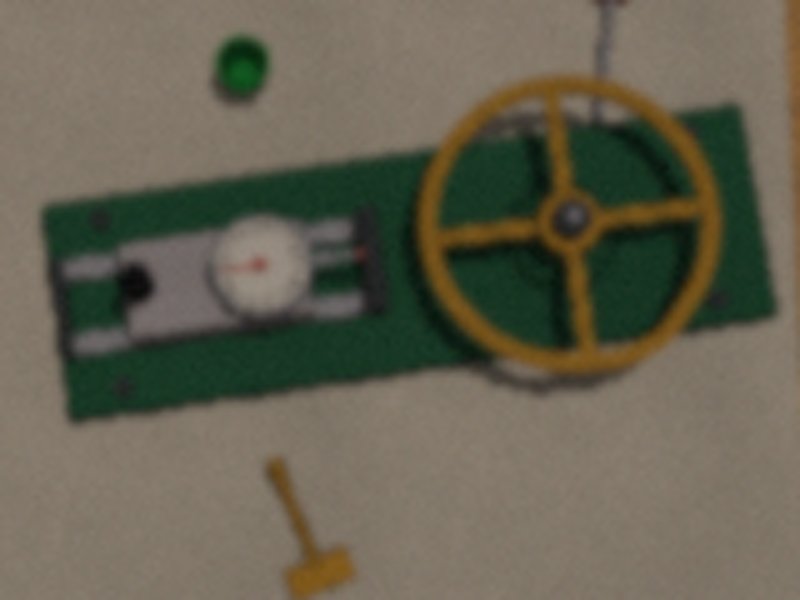

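The crop shows the rim centred at (570,225), so full-image (304,190). The knob top is at (135,284), so (217,201.8). The spokes end at (440,237), (710,207), (553,95) and (588,350).

```bash
python3 -c "
from h import *
f=lambda u,v,z:ray('top',190+(u+.5)/5-.5,145+(v+.5)/5-.5,z)
c=f(570,225,.073);n=f(572,217,.099);k=f(135,284,.106)
print(c,n,k)
d=k-n;L=np.hypot(*d[:2]);print('L',L,'dir deg',np.degrees(np.arctan2(d[1],d[0])))
for p in [(440,237),(710,207),(553,95),(588,350)]:
  q=f(*p,.0745)-c;print(np.degrees(np.arctan2(q[1],q[0])),np.hypot(*q[:2]))
for p in [(60,208),(70,418),(740,106),(774,312)]: print(f(*p,.02))
print(f(45,207,.02))
R=[f(418,225,.073),f(722,225,.073),f(570,75,.073),f(570,375,.073)];print([np.hypot(*(r-c)[:2]) for r in R])
"
```

```text
[ 0.5559578  -0.14811301  0.073     ] [ 0.55605126 -0.14639495  0.099     ] [0.52041178 0.09592479 0.106     ]
L 0.24492656923789696 dir deg 98.36686264634828
94.81720206032529 0.07398627074502562
-83.45953930588024 0.07973684351224464
5.797650804663819 0.07536941322031647
-173.7720745281224 0.07183824356705812
[0.57880785 0.14563055 0.02      ]
[0.45482349 0.13945872 0.02      ]
[ 0.63506758 -0.25676268  0.02      ]
[ 0.51193951 -0.27158978  0.02      ]
[0.57951653 0.15447274 0.02      ]
[np.float64(0.08593547599178519), np.float64(0.0858570954031922), np.float64(0.08691591212168191), np.float64(0.08524053542765848)]
```

```bash
python3 -m inch '[{"claw":-1,"travel":[0.75,-1.0,0],"turn":0.08},{"claw":-1,"travel":[0.75,-1.0,0],"turn":0.08},{"claw":-1,"travel":[0.75,-1.0,0],"turn":0.08},{"claw":-1,"travel":[0.75,-1.0,0],"turn":0.08},{"claw":-1,"travel":[0.75,-1.0,0],"turn":0.08}]' 40
python3 -m inch '[{"claw":-1,"travel":[0.75,-0.98,-0.3],"turn":0.087},{"claw":-1,"travel":[0.75,-0.98,-0.3],"turn":0.087},{"claw":-1,"travel":[0.75,-0.98,-0.3],"turn":0.087},{"claw":-1,"travel":[0.75,-0.98,-0.3],"turn":0.087},{"claw":-1,"travel":[0.75,-0.98,-0.3],"turn":0.087}]'
python3 - <<'E'
from h import *
s=get_state();print(s)
ims=[imaging.get_image('top').astype(float) for _ in range(12)]
np.save('avg.npy',np.mean(ims,0))
E
```

```text
clock: 0.65
position: [0.3664, 0.3329, 0.2502]
ee_rot: [-0.0, 0.068, 0.998, -0.0]
contact_force: [0.9, 0.2, 0.5]
width: 0.012
gripper_force: 0.0
clock: 1.15
position: [0.5085, 0.1474, 0.193]
ee_rot: [0.0, -0.068, 0.998, 0.0]
contact_force: [1.2, 0.8, 0.1]
width: 0.0
gripper_force: 0.0
{'clock': 1.15, 'qpos': array([ 1.50363222e-01,  2.47400721e-01,  1.69399458e+00,  3.77636763e-04,
        1.20010278e+00, -1.55728904e+00]), 'qd': array([-0.83984203,  0.32634593, -0.13850488,  0.00576446, -0.20124276,
       -0.83162459]), 'effort': array([  3.09833452, -41.01746321, -21.50697827,  -0.21714441,
         0.43641591,   0.67248221]), 'position': array([0.50853659, 0.14736172, 0.19301619]), 'ee_rot': array([ 3.27226656e-05, -6.83063448e-02,  9.97664377e-01,  1.79275955e-04]), 'contact_force': array([1.2129589 , 0.79124315, 0.08813431]), 'moment': array([ 0.02083956, -0.0203731 , -0.01885724]), 'gripper_force': 0.0, 'width': 1.1782610973090224e-05}
```

```bash
cat > prof.py <<'E'
from h import *
import sys
from scipy.optimize import least_squares
from scipy.ndimage import map_coordinates
def prof(a,c,z=.075):
    t=np.radians(np.arange(0,360,2));r=np.arange(.065,.1,.0005)
    sat=(a[:,:,0]-a[:,:,2])
    P=np.array([[proj('top',(c[0]+q*np.cos(x),c[1]+q*np.sin(x),z)) for q in r] for x in t])
    S=map_coordinates(sat,[P[...,1],P[...,0]],order=1)
    return t,r,S
if __name__=='__main__':
    a=np.load('avg.npy');c=(.556,-.147)
    cv2.imwrite('pics/polar.png',cv2.resize(np.clip(prof(a,c)[2].T*2,0,255).astype(np.uint8),None,fx=4,fy=5))
    t,r,S=prof(a,c)
    # outer half-height edge
    e=[]
    for s in S:
        i=np.argmax(s[:50]); h=(s[i]+np.median(s[-8:]))/2
        j=i+np.argmax(s[i:]<h); e.append(1e3*(r[j-1]+(s[j-1]-h)/(s[j-1]-s[j])*.0005))
    e=np.array(e)
    A=np.c_[np.ones_like(t),np.cos(t),np.sin(t),np.cos(2*t),np.sin(2*t)]
    best=[]
    for d in range(0,360,4):
        w=np.degrees(np.angle(np.exp(1j*(t-np.radians(d)))))
        b=np.where(abs(w)<22,.5+.5*np.cos(np.pi*w/22),0)
        x,res,*_=np.linalg.lstsq(np.c_[A,b],e,rcond=None)
        best.append((np.sum(abs(np.c_[A,b]@x-e)),d,x[-1]))
    best.sort();print(best[:6])
    x=np.linalg.lstsq(A,e,rcond=None)[0];print(x);print(np.round(e-A@x,1)[::2])
E
python3 prof.py
```

```text
Traceback (most recent call last):
  File "prof.py", line 13, in <module>
    cv2.imwrite('pics/polar.png',cv2.resize(np.clip(prof(a,c)[2].T*2,0,255).astype(np.uint8),None,fx=4,fy=5))
                                                    ~~~~^^^^^
  File "prof.py", line 8, in prof
    P=np.array([[proj('top',(c[0]+q*np.cos(x),c[1]+q*np.sin(x),z)) for q in r] for x in t])
                 ~~~~^^^^^^^^^^^^^^^^^^^^^^^^^^^^^^^^^^^^^^^^^^^^^
  File "h.py", line 8, in proj
    p=imaging.camera_params(n);K=p["camera_matrix"];T=np.linalg.inv(p["cam_to_world"])
ValueError: time passes only in moves, steps and waits
```

```bash
python3 -m inch '[{"claw":-1,"travel":[0,0,-0.2],"turn":0},{"claw":-1,"travel":[0,0,-0.3],"turn":0},{"claw":-1,"travel":[0,0,-0.48],"turn":0},{"claw":-1,"travel":[0,0,-0.48],"turn":0}]'
```

```text
clock: 2.15
position: [0.5041, 0.149, 0.094]
ee_rot: [-0.005, -0.069, 0.998, -0.0]
contact_force: [-1.3, 0.1, -0.2]
width: -0.0
gripper_force: 0.0
```

```bash
sed -i '1,2c from rig import get_state, imaging\nimport numpy as np, cv2, functools\n_cp=functools.cache(imaging.camera_params)' h.py; sed -i 's/p=imaging.camera_params(n)/p=_cp(n)/' h.py; python3 prof.py
python3 -m inch '[{"claw":-1,"travel":[0.04,-0.06,0],"turn":0},{"claw":-1,"travel":[0.067,-0.12,0],"turn":0},{"claw":-1,"travel":[0.067,-0.12,0],"turn":0}]'
python3 -m inch '[{"claw":-1,"travel":[0.007,-0.05,0],"turn":0},{"claw":-1,"travel":[0.014,-0.1,0],"turn":0},{"claw":-1,"travel":[0.014,-0.1,0],"turn":0}]'
```

```text
[(np.float64(51.87875448325657), 208, np.float64(2.779324172251256)), (np.float64(51.922122566177606), 212, np.float64(2.7394928169354547)), (np.float64(59.521941879940314), 204, np.float64(2.4434711712767996)), (np.float64(61.11307733534554), 216, np.float64(2.3376162124042805)), (np.float64(70.22917407070099), 200, np.float64(1.8053527844940895)), (np.float64(71.36675869248776), 220, np.float64(1.6724646517700295))]
[ 8.55333886e+01  9.20116875e-01 -6.88339219e-01 -4.07963557e-01
  6.75987944e-02]
[ 0.5 -0.4 -0.3  0.3  0.3  0.2  0.2  0.  -0.4 -0.2 -0.6 -0.7 -0.8 -0.4
 -0.6 -1.4 -0.8  0.4  0.5  0.4  0.6  0.5  0.4  0.4  0.4  0.2  0.4  0.3
  0.3  0.5  0.2  0.2  0.2  0.3  0.4  0.2 -0.3 -0.6 -0.5 -0.6 -0.7 -0.9
 -0.5 -0.6 -0.7 -0.9 -0.9 -0.9 -0.1  0.8  1.1  1.4  1.7  1.4  1.7  1.1
  0.4 -0.5 -0.9 -0.6 -0.3 -0.4 -0.5 -0.4 -0.5 -0.4 -0.5 -0.3 -0.2 -0.4
 -0.3 -0.1 -0.   0.1  0.2  0.3  0.9  0.4 -0.5 -0.7 -0.4  0.1  0.2  0.1
  0.1  0.3  0.2  0.6  0.2  0.5]
clock: 2.45
position: [0.5239, 0.1235, 0.0995]
ee_rot: [0.002, -0.068, 0.998, -0.0]
contact_force: [0.4, 0.1, 0.2]
width: 0.0001
gripper_force: 0.0
clock: 2.75
position: [0.5252, 0.1055, 0.099]
ee_rot: [0.002, -0.067, 0.998, 0.001]
contact_force: [0.8, 3.6, 3.2]
width: 0.0005
gripper_force: 1.9
```

View pics/polar.png

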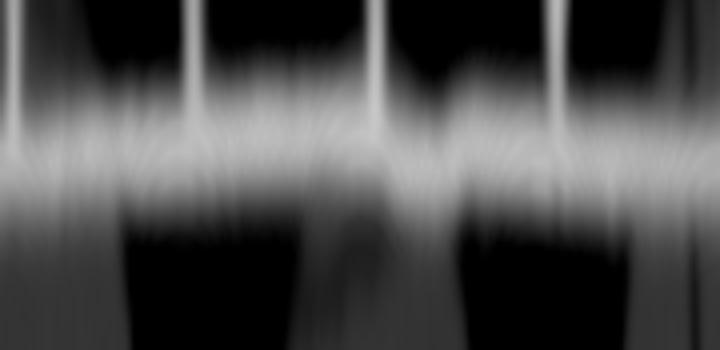

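The bump sits at about columns 390–460 of the polar picture. That puts the swelling at world angle about 210°, with spokes at 7, 96, 187 and 277°. I'll keep pushing the gauge.

```bash
python3 -m inch '[{"claw":-1,"travel":[0.007,-0.05,0],"turn":0},{"claw":-1,"travel":[0.01,-0.07,0],"turn":0},{"claw":-1,"travel":[0.01,-0.07,0],"turn":0}]'
python3 -m inch '[{"claw":-1,"travel":[0.004,-0.03,0],"turn":0},{"claw":-1,"travel":[0.004,-0.03,0],"turn":0}]'
```

```text
clock: 3.05
position: [0.527, 0.0921, 0.099]
ee_rot: [0.002, -0.067, 0.998, 0.002]
contact_force: [0.5, 5.5, 2.8]
width: 0.0
gripper_force: 2.8
clock: 3.25
position: [0.5277, 0.0875, 0.099]
ee_rot: [0.002, -0.067, 0.998, 0.003]
contact_force: [-0.7, 10.2, 4.2]
width: 0.0003
gripper_force: 5.0
```

```bash
python3 -m inch '[{"claw":-1,"travel":[0.004,-0.025,0],"turn":0},{"claw":-1,"travel":[0.004,-0.025,0],"turn":0}]'
python3 -m inch '[{"claw":-1,"travel":[0.004,-0.025,0],"turn":0},{"claw":-1,"travel":[0.004,-0.025,0],"turn":0}]'
python3 -m inch '[{"claw":-1,"travel":[0.002,-0.015,0],"turn":0},{"claw":-1,"travel":[0.002,-0.015,0],"turn":0}]'
python3 -c "
from h import *
crop('top','c2.png',190,145,160,120,5)"
```

```text
clock: 3.45
position: [0.5278, 0.0871, 0.0991]
ee_rot: [0.001, -0.065, 0.998, 0.008]
contact_force: [-1.4, 24.5, 4.8]
width: -0.0004
gripper_force: 12.2
clock: 3.65
position: [0.5278, 0.0868, 0.0992]
ee_rot: [0.001, -0.064, 0.998, 0.012]
contact_force: [-2.4, 38.6, 5.7]
width: -0.0003
gripper_force: 19.3
clock: 3.85
position: [0.5278, 0.0867, 0.0993]
ee_rot: [0.001, -0.063, 0.998, 0.015]
contact_force: [-1.8, 47.0, 7.2]
width: -0.0002
gripper_force: 23.4
```

View pics/c2.png

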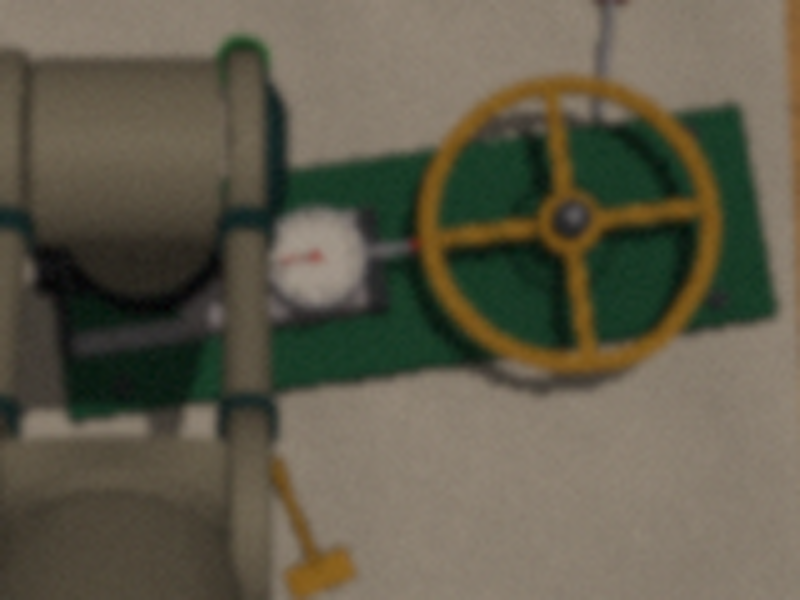

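The gauge is home: the force climbed against the stop, the tip (415,243) is at the rim, and the needle still points left. Next I retract and move over the opening at 232°.

```bash
python3 -m inch '[{"claw":-1,"travel":[-0.014,0.1,0],"turn":0},{"claw":-1,"travel":[-0.014,0.15,0.1],"turn":0},{"claw":-1,"travel":[-0.014,0.15,0.3],"turn":0},{"claw":-1,"travel":[-0.014,0.15,0.4],"turn":0},{"claw":-1,"travel":[-0.014,0.15,0.4],"turn":0}]'
python3 -m inch '[{"claw":-1,"travel":[0,-0.4,0],"turn":0},{"claw":-1,"travel":[0,-0.6,0],"turn":0},{"claw":-1,"travel":[0,-0.8,0],"turn":0},{"claw":-1,"travel":[0,-1,0],"turn":0},{"claw":-1,"travel":[0,-1,0],"turn":0}]'
python3 -m inch '[{"claw":-1,"travel":[0,-0.4,0],"turn":0},{"claw":-1,"travel":[0,-0.4,0],"turn":0},{"claw":-1,"travel":[0,-0.4,0],"turn":0},{"claw":-1,"travel":[0,-0.4,0],"turn":0}]'
```

```text
clock: 4.4
position: [0.5281, 0.1019, 0.1813]
ee_rot: [0.004, -0.069, 0.998, -0.0]
contact_force: [1.2, 0.0, -0.3]
width: -0.0002
gripper_force: 0.0
clock: 4.9
position: [0.5255, -0.1043, 0.1766]
ee_rot: [-0.001, -0.065, 0.998, -0.002]
contact_force: [0.6, 0.4, -0.0]
width: -0.0002
gripper_force: 0.0
clock: 5.3
position: [0.5251, -0.1779, 0.1766]
ee_rot: [-0.001, -0.067, 0.998, 0.001]
contact_force: [0.1, 1.0, -0.2]
width: 0.0001
gripper_force: 0.0
```

```bash
python3 -m inch '[{"claw":-1,"travel":[0,-0.04,-0.15],"turn":0},{"claw":-1,"travel":[0,-0.04,-0.3],"turn":0},{"claw":-1,"travel":[0,-0.04,-0.4],"turn":0},{"claw":-1,"travel":[0,-0.04,-0.49],"turn":0},{"claw":-1,"travel":[0,-0.04,-0.49],"turn":0}]'
python3 - <<'E'
import numpy as np
c=np.array([.556,-.147])
for a in range(232,80,-6):
    print(a,np.round(c+.05*np.array([np.cos(np.radians(a)),np.sin(np.radians(a))]),4), np.round((.05*np.array([np.cos(np.radians(a))-np.cos(np.radians(232)),np.sin(np.radians(a))-np.sin(np.radians(232))]))/.2,3))
E
```

```text
clock: 5.8
position: [0.5236, -0.1833, 0.0769]
ee_rot: [-0.003, -0.069, 0.998, 0.002]
contact_force: [-0.2, -0.7, 0.6]
width: 0.0001
gripper_force: 0.0
232 [ 0.5252 -0.1864] [0. 0.]
226 [ 0.5213 -0.183 ] [-0.02   0.017]
220 [ 0.5177 -0.1791] [-0.038  0.036]
214 [ 0.5145 -0.175 ] [-0.053  0.057]
208 [ 0.5119 -0.1705] [-0.067  0.08 ]
202 [ 0.5096 -0.1657] [-0.078  0.103]
196 [ 0.5079 -0.1608] [-0.086  0.128]
190 [ 0.5068 -0.1557] [-0.092  0.154]
184 [ 0.5061 -0.1505] [-0.095  0.18 ]
178 [ 0.506  -0.1453] [-0.096  0.206]
172 [ 0.5065 -0.14  ] [-0.094  0.232]
166 [ 0.5075 -0.1349] [-0.089  0.257]
160 [ 0.509  -0.1299] [-0.081  0.283]
154 [ 0.5111 -0.1251] [-0.071  0.307]
148 [ 0.5136 -0.1205] [-0.058  0.329]
142 [ 0.5166 -0.1162] [-0.043  0.351]
136 [ 0.52   -0.1123] [-0.026  0.371]
130 [ 0.5239 -0.1087] [-0.007  0.389]
124 [ 0.528  -0.1055] [0.014 0.404]
118 [ 0.5325 -0.1029] [0.037 0.418]
112 [ 0.5373 -0.1006] [0.06  0.429]
106 [ 0.5422 -0.0989] [0.085 0.437]
100 [ 0.5473 -0.0978] [0.111 0.443]
94 [ 0.5525 -0.0971] [0.136 0.446]
88 [ 0.5577 -0.097 ] [0.163 0.447]
82 [ 0.563  -0.0975] [0.189 0.445]
```

```bash
python3 -m inch '[{"claw":-1,"travel":[-0.011,0.002,0],"turn":0},{"claw":-1,"travel":[-0.02,0.011,0],"turn":0},{"claw":-1,"travel":[-0.03,0.021,0],"turn":0},{"claw":-1,"travel":[-0.038,0.031,0],"turn":0},{"claw":-1,"travel":[-0.046,0.041,0],"turn":0}]'
python3 -m inch '[{"claw":-1,"travel":[-0.007,0.011,0],"turn":0},{"claw":-1,"travel":[-0.013,0.022,0],"turn":0},{"claw":-1,"travel":[-0.019,0.034,0],"turn":0},{"claw":-1,"travel":[-0.024,0.046,0],"turn":0},{"claw":-1,"travel":[-0.024,0.046,0],"turn":0}]'
```

```text
clock: 6.3
position: [0.5168, -0.1776, 0.0801]
ee_rot: [0.0, -0.068, 0.998, -0.0]
contact_force: [0.1, -0.3, 0.4]
width: 0.0002
gripper_force: 0.0
clock: 6.8
position: [0.5119, -0.1682, 0.0796]
ee_rot: [-0.0, -0.068, 0.998, 0.0]
contact_force: [-0.8, -0.7, 1.1]
width: -0.0004
gripper_force: 0.1
```

```bash
python3 -m inch '[{"claw":-1,"travel":[-0.011,0.012,0],"turn":0},{"claw":-1,"travel":[-0.016,0.024,0],"turn":0},{"claw":-1,"travel":[-0.020,0.036,0],"turn":0},{"claw":-1,"travel":[-0.023,0.049,0],"turn":0},{"claw":-1,"travel":[-0.026,0.062,0],"turn":0}]'
python3 -m inch '[{"claw":-1,"travel":[-0.003,0.017,0],"turn":0},{"claw":-1,"travel":[-0.004,0.035,0],"turn":0},{"claw":-1,"travel":[-0.004,0.052,0],"turn":0},{"claw":-1,"travel":[-0.003,0.070,0],"turn":0},{"claw":-1,"travel":[0,0.086,0],"turn":0}]'
```

```text
clock: 7.3
position: [0.5067, -0.1559, 0.0795]
ee_rot: [-0.0, -0.068, 0.998, 0.0]
contact_force: [0.1, -1.8, -0.1]
width: -0.0001
gripper_force: 0.5
clock: 7.8
position: [0.5066, -0.1385, 0.0795]
ee_rot: [-0.0, -0.068, 0.998, 0.0]
contact_force: [1.0, -0.8, 0.1]
width: -0.0002
gripper_force: 0.5
```

```bash
python3 -m inch '[{"claw":-1,"travel":[0.005,0.018,0],"turn":0},{"claw":-1,"travel":[0.008,0.030,0],"turn":0},{"claw":-1,"travel":[0.012,0.043,0],"turn":0},{"claw":-1,"travel":[0.017,0.055,0],"turn":0},{"claw":-1,"travel":[0.022,0.067,0],"turn":0}]'
python3 -m inch '[{"claw":-1,"travel":[0.008,0.015,0],"turn":0},{"claw":-1,"travel":[0.017,0.030,0],"turn":0},{"claw":-1,"travel":[0.028,0.044,0],"turn":0},{"claw":-1,"travel":[0.036,0.054,0],"turn":0},{"claw":-1,"travel":[0.044,0.064,0],"turn":0}]'
python3 -m inch '[{"claw":-1,"travel":[0.010,0.009,0],"turn":0},{"claw":-1,"travel":[0.020,0.018,0],"turn":0},{"claw":-1,"travel":[0.030,0.026,0],"turn":0},{"claw":-1,"travel":[0.040,0.034,0],"turn":0},{"claw":-1,"travel":[0.040,0.034,0],"turn":0}]'
python3 -c "
from h import *
crop('top','c3.png',240,145,110,90,7)"
```

```text
clock: 8.3
position: [0.5112, -0.1253, 0.0795]
ee_rot: [-0.0, -0.068, 0.998, 0.0]
contact_force: [0.0, -1.3, -0.8]
width: -0.0001
gripper_force: 0.4
clock: 8.8
position: [0.52, -0.1125, 0.0795]
ee_rot: [-0.0, -0.068, 0.998, 0.0]
contact_force: [-0.3, -1.1, 0.0]
width: 0.0002
gripper_force: 0.5
clock: 9.3
position: [0.5284, -0.1055, 0.0795]
ee_rot: [0.0, -0.068, 0.998, 0.0]
contact_force: [0.1, -0.1, -0.1]
width: -0.0002
gripper_force: 0.0
```

View pics/c3.png

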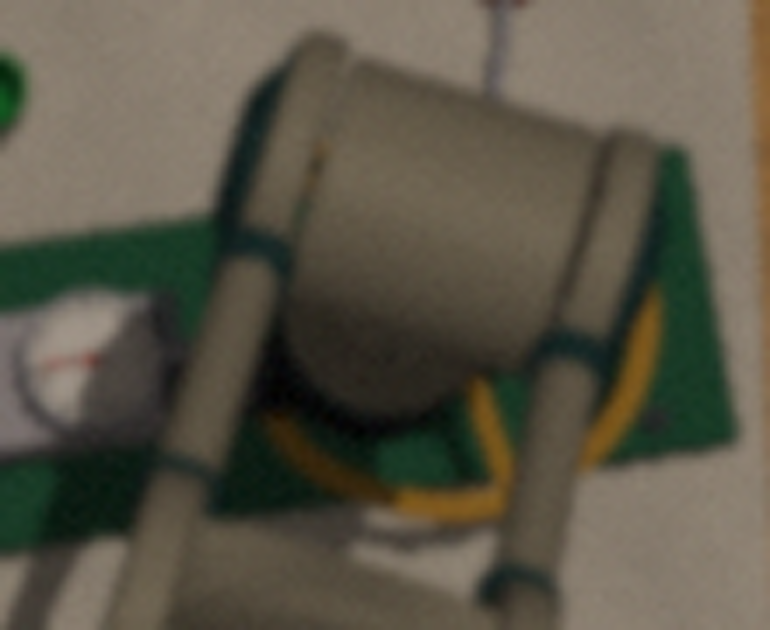

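The picture shows the lower spoke at (490,430), now near 197°, so the wheel has turned about 80°. The needle at (60,362) is still at zero. About 30° remain, which I'll do in small steps while watching the drag.

```bash
python3 -m inch '[{"claw":-1,"travel":[0.009,0.007,0],"turn":0},{"claw":-1,"travel":[0.020,0.013,0],"turn":0}]' |grep -E "pos|cont"
python3 -m inch '[{"claw":-1,"travel":[0.012,0.006,0],"turn":0},{"claw":-1,"travel":[0.024,0.011,0],"turn":0}]'|grep -E "pos|cont"
python3 -m inch '[{"claw":-1,"travel":[0.012,0.004,0],"turn":0},{"claw":-1,"travel":[0.024,0.008,0],"turn":0}]'|grep -E "pos|cont"
python3 -m inch '[{"claw":-1,"travel":[0.013,0.003,0],"turn":0}]'|grep -E "pos|cont"
python3 -m inch '[{"claw":-1,"travel":[0.013,0.003,0],"turn":0}]'|grep -E "pos|cont"
python3 -m inch '[{"claw":-1,"travel":[0.013,0.001,0],"turn":0}]'|grep -E "pos|cont"
```

```text
position: [0.5318, -0.1033, 0.0795]
contact_force: [-0.3, -0.8, 0.4]
position: [0.5369, -0.101, 0.0795]
contact_force: [-1.3, -1.1, -0.3]
position: [0.5416, -0.0995, 0.0795]
contact_force: [-0.8, -1.0, 0.6]
position: [0.5437, -0.099, 0.0795]
contact_force: [-2.2, -2.2, 1.1]
position: [0.5457, -0.0985, 0.0794]
contact_force: [-4.4, -2.4, 2.2]
position: [0.548, -0.0982, 0.0793]
contact_force: [-4.4, -3.0, 2.0]
```

Drag is rising as predicted. Two more small steps, then I back off, lift clear and measure.

```bash
python3 -m inch '[{"claw":-1,"travel":[0.013,0.001,0],"turn":0}]'|grep -E "pos|cont"
python3 -m inch '[{"claw":-1,"travel":[0.013,0,0],"turn":0}]'|grep -E "pos|cont"
python3 -m inch '[{"claw":-1,"travel":[-0.03,-0.003,0],"turn":0},{"claw":-1,"travel":[-0.05,-0.01,0],"turn":0},{"claw":-1,"travel":[-0.05,-0.01,0.15],"turn":0},{"claw":-1,"travel":[-0.05,-0.01,0.35],"turn":0},{"claw":-1,"travel":[-0.05,-0.01,0.5],"turn":0}]'|grep -E "pos|cont"
python3 -m inch '[{"claw":-1,"travel":[0,0.3,0.1],"turn":0},{"claw":-1,"travel":[-0.2,0.6,0.1],"turn":0},{"claw":-1,"travel":[-0.4,0.8,0.1],"turn":0},{"claw":-1,"travel":[-0.6,1,0.1],"turn":0},{"claw":-1,"travel":[-0.8,1,0.1],"turn":0}]'|grep -E "pos|cont"
python3 -m inch '[{"claw":-1,"travel":[-0.1,0.2,0],"turn":0},{"claw":-1,"travel":[-0.2,0.4,0],"turn":0},{"claw":-1,"travel":[-0.2,0.4,0],"turn":0},{"claw":-1,"travel":[-0.2,0.4,0],"turn":0}]'|grep -E "pos|cont"
python3 - <<'E'
from h import *
ims=[imaging.get_image('top').astype(float) for _ in range(12)]
a=np.mean(ims,0);np.save('avg.npy',a)
cv2.imwrite('pics/c4.png',cv2.resize(a[145:265,190:350,::-1].clip(0,255).astype(np.uint8),None,fx=5,fy=5,interpolation=cv2.INTER_CUBIC))
E
python3 prof.py
```

```text
position: [0.5499, -0.0981, 0.0792]
contact_force: [-7.9, -3.3, 2.8]
position: [0.5522, -0.0979, 0.0791]
contact_force: [-8.3, -2.2, 1.4]
position: [0.5455, -0.0998, 0.1817]
contact_force: [0.4, 0.1, 0.1]
position: [0.4101, 0.0906, 0.1998]
contact_force: [0.7, 1.4, 0.2]
position: [0.3698, 0.1691, 0.1998]
contact_force: [0.9, 0.6, -0.5]
[(np.float64(57.053842189826895), 100, np.float64(4.1496853830908895)), (np.float64(62.06505885889075), 96, np.float64(3.969633371626675)), (np.float64(63.759140167569726), 104, np.float64(3.781275696020394)), (np.float64(74.87076756688079), 108, np.float64(2.9549828454745675)), (np.float64(77.5190492182837), 92, np.float64(3.2713465403409487)), (np.float64(84.58803935047725), 56, np.float64(-2.733911753825531))]
[85.56600824  1.26921609  0.1213944  -1.14643502 -0.50912659]
[ 0.8  0.6  0.4  0.7  0.6  0.6  0.3  0.2 -0.3 -0.2 -0.7 -0.8 -0.9 -0.8
 -1.2 -2.2 -1.7 -0.6 -0.6 -0.8 -0.5  0.   1.   1.6  3.7  2.5  1.6  1.5
  0.9  0.3 -0.4 -0.9 -1.1 -0.9 -0.5 -0.5 -0.8 -0.8 -0.7 -0.5 -0.5 -0.5
 -0.2 -0.2  0.2  0.3  0.4  0.2  0.4  0.2  0.3  0.1  0.1  0.2 -0.1  0.2
  0.  -0.1  0.   0.5  0.8  0.4  0.2  0.2 -0.1 -0.1  0.  -0.1 -0.1 -0.2
 -0.5 -0.4 -0.3 -0.2 -0.1 -0.1  0.4  0.  -0.8 -1.  -0.5 -0.4 -0.1  0.
  0.3  0.4  0.5  0.8  0.4  0.8]
```

View pics/c4.png

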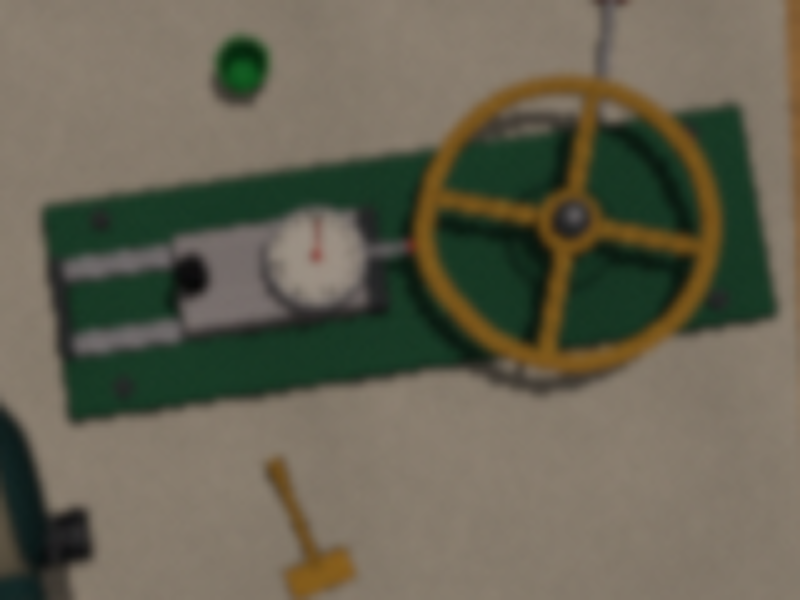

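The needle now points straight up (318,217), about 1.7 rad from its zero, so the plunger travel is about 1.7 mm of 2. The spokes have turned about 105–107° of the roughly 112° needed, and the drag was still rising. I'll push about 5° more.

```bash
python3 -m inch '[{"claw":-1,"travel":[0.1,-0.2,0],"turn":0},{"claw":-1,"travel":[0.3,-0.4,0],"turn":0},{"claw":-1,"travel":[0.5,-0.6,0],"turn":0},{"claw":-1,"travel":[0.7,-0.8,0],"turn":0},{"claw":-1,"travel":[0.86,-1,0],"turn":0}]'|grep -E "pos|cont"
python3 -m inch '[{"claw":-1,"travel":[0,-0.2,0],"turn":0},{"claw":-1,"travel":[0,-0.343,0],"turn":0},{"claw":-1,"travel":[0,-0.343,0],"turn":0},{"claw":-1,"travel":[0,-0.343,0],"turn":0}]'|grep -E "pos|cont"
```

```text
position: [0.5299, -0.0175, 0.1995]
contact_force: [1.2, 0.2, -0.5]
position: [0.5282, -0.0848, 0.1991]
contact_force: [-0.3, 0.9, 0.4]
```

```bash
python3 -m inch '[{"claw":-1,"travel":[0.065,-0.073,0],"turn":0},{"claw":-1,"travel":[0.065,-0.073,-0.2],"turn":0},{"claw":-1,"travel":[0.065,-0.073,-0.3],"turn":0},{"claw":-1,"travel":[0.065,-0.073,-0.3],"turn":0}]'|grep -E "pos|cont"
```

```text
position: [0.5389, -0.097, 0.1366]
contact_force: [0.5, -0.3, -0.1]
```

```bash
python3 -m inch '[{"claw":-1,"travel":[0.012,-0.012,-0.12],"turn":0},{"claw":-1,"travel":[0.012,-0.012,-0.285],"turn":0},{"claw":-1,"travel":[0.012,-0.012,-0.285],"turn":0},{"claw":-1,"travel":[0.012,-0.012,-0.285],"turn":0}]'|grep -E "pos|cont"
python3 -m inch '[{"claw":-1,"travel":[0.02,0.006,0],"turn":0},{"claw":-1,"travel":[0.035,0.007,0],"turn":0},{"claw":-1,"travel":[0.045,0.008,0],"turn":0},{"claw":-1,"travel":[0.05,0.008,0],"turn":0}]'|grep -E "pos|cont"
```

```text
position: [0.5442, -0.1009, 0.0834]
contact_force: [0.8, -0.4, -0.2]
position: [0.5527, -0.0998, 0.083]
contact_force: [-5.1, -0.4, 3.8]
```

```bash
python3 -m inch '[{"claw":-1,"travel":[0.009,0,0],"turn":0}]'|grep -E "pos|cont"
python3 -m inch '[{"claw":-1,"travel":[0.009,0,0],"turn":0}]'|grep -E "pos|cont"
python3 -m inch '[{"claw":-1,"travel":[0,0,0],"turn":0}]'|grep -E "pos|cont"
```

```text
position: [0.5535, -0.0997, 0.0826]
contact_force: [-6.2, 0.1, 4.6]
position: [0.5548, -0.0998, 0.0825]
contact_force: [-7.9, -1.2, 5.8]
position: [0.5554, -0.0999, 0.0824]
contact_force: [-5.7, 0.1, 4.5]
```

```bash
python3 -m inch '[{"claw":-1,"travel":[0.008,0,0],"turn":0},{"claw":-1,"travel":[0.008,0,0],"turn":0}]'|grep -E "pos|cont"
python3 -m inch '[{"claw":-1,"travel":[-0.03,-0.003,0],"turn":0},{"claw":-1,"travel":[-0.06,-0.006,0],"turn":0},{"claw":-1,"travel":[-0.06,-0.006,0.15],"turn":0},{"claw":-1,"travel":[-0.06,-0.006,0.35],"turn":0},{"claw":-1,"travel":[-0.06,-0.006,0.5],"turn":0}]'|grep -E "pos|cont"
python3 -m inch '[{"claw":-1,"travel":[0,0.3,0.1],"turn":0},{"claw":-1,"travel":[-0.2,0.6,0.1],"turn":0},{"claw":-1,"travel":[-0.4,0.8,0.1],"turn":0},{"claw":-1,"travel":[-0.6,1,0.1],"turn":0},{"claw":-1,"travel":[-0.8,1,0.1],"turn":0}]'|grep -E "pos|cont"
python3 -m inch '[{"claw":-1,"travel":[-0.1,0.2,0],"turn":0},{"claw":-1,"travel":[-0.2,0.4,0],"turn":0},{"claw":-1,"travel":[-0.2,0.4,0],"turn":0},{"claw":-1,"travel":[-0.2,0.4,0],"turn":0}]'|grep -E "pos|cont|clo"
python3 - <<'E'
from h import *
ims=[imaging.get_image('top').astype(float) for _ in range(12)]
a=np.mean(ims,0);np.save('avg.npy',a)
cv2.imwrite('pics/c5.png',cv2.resize(a[170:220,230:340,::-1].clip(0,255).astype(np.uint8),None,fx=7,fy=7,interpolation=cv2.INTER_CUBIC))
E
python3 prof.py|head -3
```

```text
position: [0.557, -0.1, 0.0824]
contact_force: [-6.6, -1.2, 3.0]
position: [0.5477, -0.1014, 0.1845]
contact_force: [0.1, 0.1, 0.0]
position: [0.4124, 0.0891, 0.2026]
contact_force: [0.4, 0.3, 0.7]
clock: 16.45
position: [0.3721, 0.1677, 0.2026]
contact_force: [0.7, -1.0, -0.2]
[(np.float64(57.24512966328939), 96, np.float64(4.2109461264938)), (np.float64(62.20745313424317), 92, np.float64(4.006569143258206)), (np.float64(65.82252692447238), 100, np.float64(3.850650155666684)), (np.float64(74.72869637315216), 88, np.float64(3.3128855125337457)), (np.float64(79.44152764893614), 104, np.float64(2.9769768851813287)), (np.float64(81.8209063247295), 60, np.float64(-2.936692140629654))]
[85.54539577  1.31700017  0.10176538 -1.14113104 -0.41224639]
[ 0.7  0.5  0.4  0.6  0.5  0.4  0.2  0.1 -0.3 -0.3 -0.7 -0.8 -1.  -1.
```

View pics/c5.png

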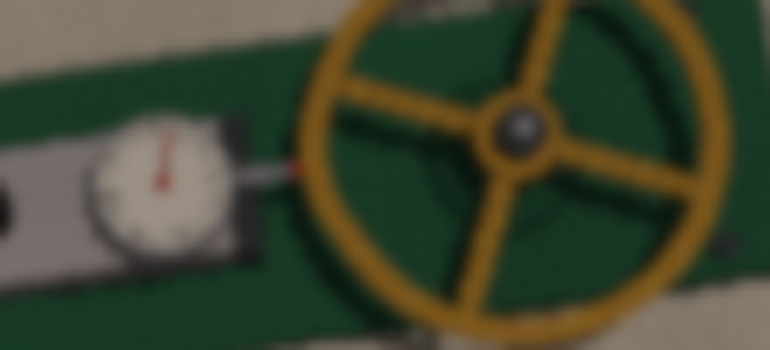

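The needle tip is at (170,128) over its base at (161,182), which is about 1.86 rad and still slightly up. The fit puts the bump at 96°, against the plunger at 98°, so the swelling sits within a few degrees of the peak. The arm is clear, so I'm handing in.

```bash
python3 -c "
from rig import ticket
print(ticket.sign_off())"
```

```text
the job is handed in; nothing more can be done
None
```

I handed the job in at about 17 s on the robot's clock: the gauge is home against its stop, the high spot's middle is within an estimated few degrees of the plunger (needle about 1.86 of 2 rad), and the arm is clear with the bystanders untouched; the sign-off returned no verdict.

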